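# Release the eccentric lock and square a paper pack in the jig

## Task

Square up the pack of papers in the jig on the packing table. First push the lever of the round eccentric cam round until the cam's low point faces the follower slide (lever pointing straight back over the slide's nose), then push the slide fully forward so that its plate presses the pack flush against the end stop, and take the hand away. Fingertip pushes on the lever and on the slide are all it takes: lift nothing, do not touch the pack with the hand, and leave the other things where they are.

Things in the scene. Friction and masses are not known exactly. Their poses are not given: they have to be found in the camera images.
- jig: Fixed plywood base plate of the squaring jig, 345 x 340 x 12 mm, flat on the table. Its frame: origin at table height, x = forward for the slide (roughly away from the robot), y left, z up; the plate spans x -175..170, y -135..205 mm. Two low fences (x -25..80, inner faces y -88 and 28 mm, tops 32 mm above the table) flank the pack with 8 mm play each side.
- stop_face (a point): Centre of the end stop's face that looks to the jig's -x, at x = 80, y = -30 mm in the jig's frame, 35 mm above the table; axes as the jig's. The stop is an aluminium bar across the jig, 136 mm wide (y), 16 mm thick, its top 57 mm above the table.
- cam_pivot (a point): Upright axis of the cam, at x = -8, y = 115 mm in the jig's frame; the point is 36 mm above the table, level with the top of the cam disc; axes as the jig's. The cam is a plain steel disc, 72 mm diameter, 18 to 36 mm above the table, its centre 20 mm off this axis on the side opposite to its lever.
- cam (a joint): Cam angle, rad, counter-clockwise from above. 0: low point faces the slide, lever along the jig's -x. Near -pi: high point faces it, slide blocked. At q the lever's yaw in the jig frame is pi + q. Starts at -3.4 to -2.2: turn it counter-clockwise, round the +y side away from the pack. Stops -3.7, +0.6. Friction 0.45 N m holds it where left. Within 0.35 of 0 the slide can go fully forward.
- cam_post (a point): Upright black post on the end of the cam's lever, the part to push: 16 mm diameter, 48 to 98 mm above the table, 68 mm from the pivot; the point is on its axis, 73 mm above the table. About 7 N moves it along its circle. The lever is a flat steel bar 16 mm wide, 40 to 48 mm above the table, ending 80 mm from the pivot.
- slide (a joint): Follower slide position, m, growing forward (jig +x). Starts at -0.015 to 0; rear stop -0.02. With the cam's high point towards it the cam blocks it at 0.002 to 0.010. Fully forward is about 0.040, the plate then pressing the pack on the end stop (with the cam low the cam would stop it at 0.042). Friction 2 N; it stays where left.
- push_face (a point): Centre of the rear (robot-side) face of the slide's upright aluminium pusher plate, 55 mm above the table; axes as the jig's (x forward). Plate 12 mm thick, 110 mm wide (y), 15 to 75 mm above the table. Behind it a flat carriage reaches 52 mm back, its top 28 mm above the table: push above that.
- nose (a point): Centre of the flat steel face of the slide's nose, which meets the cam: 50 mm wide (y), 16 to 36 mm above the table, the point at 26 mm; it is 26 mm ahead of and 145 mm to the left of the push face's point, at the end of a bar 20 mm high from the pusher plate. Axes as the jig's.
- pack_center (a point): Centre of the pack: a tied block of yellow papers, 120 (x) by 100 (y) by 40 mm high, 0.28 to 0.56 kg, loose on the jig between pusher plate and end stop; its centre is 32 mm above the table. Flush with the stop its centre is at x = 20 mm in the jig's frame; it starts 18 to 32 mm short of that and up to 0.06 rad askew.
- pack: The same pack; this point lies at the centre of its underside, 12 mm above the table; x along its 120 mm length.
- tape_roll: Bystander: cardboard-coloured tape roll, 76 mm outside diameter, 24 mm high, on the jig's far left corner (about x = 122, y = 152 mm there). Origin at the centre of its underside. Leave it.
- carton: Bystander: black carton 45 x 75 x 45 mm on the jig's base beyond the end stop (about x = 132, y = -45 mm there). Origin at the centre of its underside. Leave it.
- spare_pack: Bystander: a second, bigger yellow pack 150 x 120 x 45 mm on the table to the right of the jig. Origin at the centre of its underside. Leave it.
- ink_a: Bystander: dark ink bottle, 48 mm diameter, 150 mm high, on the table to the left. Origin at the centre of its underside.
- ink_b: Bystander: second dark ink bottle, same size as the first, on the table to the left. Origin at the centre of its underside.
- mug: Bystander: white mug, 76 mm diameter, 90 mm high, on the table to the right. Origin at the centre of its underside.
- blue_box: Bystander: blue box 90 x 60 x 35 mm on the table to the left. Origin at the centre of its underside.
Not all that is in view belongs to the job. Leave any purple or turquoise look-alike of the pack alone.

How it is judged (in metres and radians):
On the way, in this order (a step that is already met when the one before it is completed fails the run):
1. the cam is turned to its low point (within 0.35 rad) while the slide is still back (below 22 mm) (value of joint cam between -0.35 and 0.35 rad and value of joint slide below 0.022 m), for 0.2 s.
2. the slide is pushed fully forward (beyond 36.5 mm) and the pack is flush with the end stop (within 3 mm, square within 0.05 rad) (value of joint slide above 0.0365 m and x of pack_center in the frame of jig above 0.017 m and angle between the x axis of pack_center and the x axis of jig, either way round below 0.05 rad), for 0.2 s.
At the end, for the whole second after the job is handed in: The cam stands within 0.35 rad of its low point, the slide is beyond 36.5 mm (40 mm is fully forward), the pack lies flat on the jig within 3 mm of the end stop and square to it within 0.05 rad, and cam, slide and pack are at rest (all of step 2 and value of joint cam between -0.35 and 0.35 rad and linear speed of pack below 0.01 m/s and velocity of joint slide between -0.005 and 0.005 m/s and velocity of joint cam between -0.05 and 0.05 rad/s and z of pack_center in the frame of jig between 0.028 and 0.036 m); the robot touches nothing.
It fails at once if the slide is forced past 22 mm while the cam is more than 0.6 rad from its low point (value of joint slide above 0.022 m and (value of joint cam below -0.6 rad or value of joint cam above 0.6 rad)).
It fails at once if the pack is lifted or tipped (its centre more than 10 mm above its resting height) (z of pack_center in the frame of jig above 0.042 m).
It fails at once if the hand touches the pack (more than 2 N) (contact force between any of the fingers, the arm and pack above 2 N).
It fails at once if another thing on the table is moved by more than 20 mm, lifting included (distance of any of tape_roll, carton, spare_pack, ink_a, ink_b, mug, blue_box from where it was at the start of the episode above 0.02 m).
It also fails if it takes over 54 s, if anything falls off the work surface, if the arm or the gripper's body presses on something with over 40 N, if the wrist force passes 120 N, or if a joint passes its speed limit or range.

## Robot

A 6-joint arm with a two-finger parallel gripper is mounted at the origin on the work surface. World frame = base frame: x ahead of the robot, y to its left, z up, the work surface at z = 0. Lengths are in mm, angles in rad, forces in N, time in s.
With the tool pointing down it reaches from about 350 to 975 mm from the base axis. Payload 7.1 kg.
Tool frame: the origin (TCP) lies at the very end of the fingers, on their centre line; the grasp point (between the pads) lies 19 mm behind it; z points along the fingers, y is the direction in which the jaws open and shut (so a half turn about z gives the same grasp; the last joint's range is limited). The gripper opens to 88 mm and grips with 3 to 60 N. Pads are 20 mm wide; open, the fingers measure 115 mm over their backs; the gripper's body (75 mm by 178 mm) begins 61 mm behind the grasp point.
Start: joints at [1.275, 0.423, 1.63, -0, 1.089, -0.019], TCP at [170.768, 601.201, 222.675] pointing down, gripper open.
Joint ranges: [-3, 3], [-0.9, 2.11], [0.09, 2.58], [-1.31, 4.45], [0.11, 2.69], [-2.54, 2.54]. Speed limits (rad/s): [2.39, 2.39, 3.01, 3.14, 3.14, 3.14].

## Interface

Orientations are given as a rotation vector (axis times angle).
In Python, from workcell import ctrl, imaging gives the robot as it stands. The module is installed in compiled form; this text tells all that it offers.
- The arm moves only by the shell command python3 -m pendant 'ROWS'. ROWS is JSON, a list of rows, each an object with "turn": the turn, a rotation vector about the world's x, y, z in rad, a list of three; "dp": the shift along the world's x, y, z in m, a list of three; "claw": the finger opening in m, from 0 to 0.0878. A call has 1 to 8 rows; each row is the pose to reach, as a shift and turn from the pose commanded when the call began; what a row does not reach only later rows make up. A row lasts 1/10 s, in which the tool goes at most 50 mm and 8.59 degrees, less where a joint would pass 70% of its speed; a pose out of reach is approached as far as the arm can. A call with a gripper value outside its range is refused whole. The fingers move at their own pace and stop on an object; the grip force is fixed at half the most. Time passes only in rows, so rows that repeat a pose let the fingers close. It gives the time, the measured TCP pose, the force and the opening at its end, in the units of the state.
- ctrl.get_obs(): the state, without advancing time (a new reading comes with each control period).
- imaging.get_image(name): name is "scene" or "top"; returns a dict with "pixels" (480x640x3 uint8, blue, green, red), "fov_y" (degrees; the focal length in pixels is half the picture's height over the tangent of half this angle, whatever the lens; pixels are square), "cx", "cy" (the principal point, pixels), "xyz" and "rotation" of the camera in the world. Camera axes: x right, y up, looking along -z (the intrinsics and any distortion apply to the point x, -y, -z); pixel columns grow to the right and rows downward; lengths in mm; the calibration is good to about 2 mm. A picture is of the moment at which its call begins. There is no depth.
- ctrl.close_job(): hands the job in, once; it reports no verdict.
The state is a dict: "t": time; "qpos": joint angles; "qvel": joint speeds; "joint_torque": joint torques, N m; "ee_pos": TCP position; "orientation": TCP orientation; "ft_force": force on the tool from outside, world axes, zero at the start; "moment": the same for the moment, N m; "width": finger opening in mm.
Only numpy, scipy, OpenCV 4.12 (cv2) and the standard library are available. Lean on these libraries where they do the work, as an engineer would, in place of code of your own. Each camera call takes 0.05 s, during which the arm holds its last target.

## Working session

There is one attempt and no reset: what is moved stays moved. The work goes in short steps, Python scripts to look and compute and a shell command to move; the robot and the scene stay as the last step left them, time stands still between calls to the robot, and variables do not carry over. Pictures are saved under pics/ and viewed, and the job is handed in when it is done.

```bash
mkdir -p pics; python3 - <<'E'
from workcell import ctrl, imaging
import cv2
o=ctrl.get_obs();print(o)
for n in("scene","top"):
    i=imaging.get_image(n);cv2.imwrite(f"pics/{n}0.png",i["pixels"]);print({k:v for k,v in i.items() if k!="pixels"})
E
```

```text
{'t': 0.0, 'qpos': array([ 1.27497712e+00,  4.23832772e-01,  1.63068874e+00, -1.21933844e-06,
        1.08862568e+00, -1.89975414e-02]), 'qvel': array([ 0.00066114, -0.00066564,  0.00027784,  0.00284484,  0.00040288,
       -0.00089843]), 'joint_torque': array([ 1.05938001e-03, -5.44605732e+01, -2.73679286e+01,  6.45125401e-02,
        2.25937483e-02, -6.14262603e-05]), 'ee_pos': array([170.62136452, 600.67136124, 221.90724413]), 'orientation': array([-4.33408919e-01, -3.11130695e+00,  2.41175040e-03]), 'ft_force': array([ 0.44992324, -0.21917471, -0.51365407]), 'moment': array([-0.02017465,  0.01099418,  0.02745235]), 'width': 87.59722396383447}
{'fov_y': 55.76834875280372, 'cx': 325.0902180707709, 'cy': 243.75908845416512, 'xyz': array([1425.14966038,   13.44423444,  903.77410223]), 'rotation': array([0.66050852, 0.66648441, 1.49221322])}
{'fov_y': 47.1469445900302, 'cx': 315.7258041541699, 'cy': 238.10455802664657, 'xyz': array([ 310.84511425,   -5.71589978, 1361.7720629 ]), 'rotation': array([ 0.12914105, -0.09650503, -1.54972377])}
```

View pics/scene0.png

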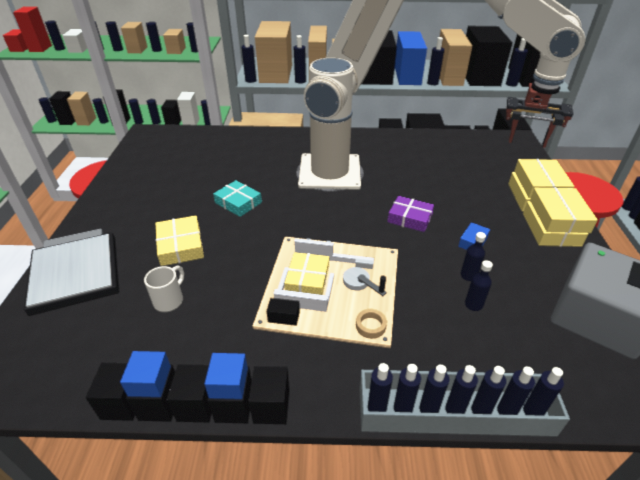

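View pics/top0.png

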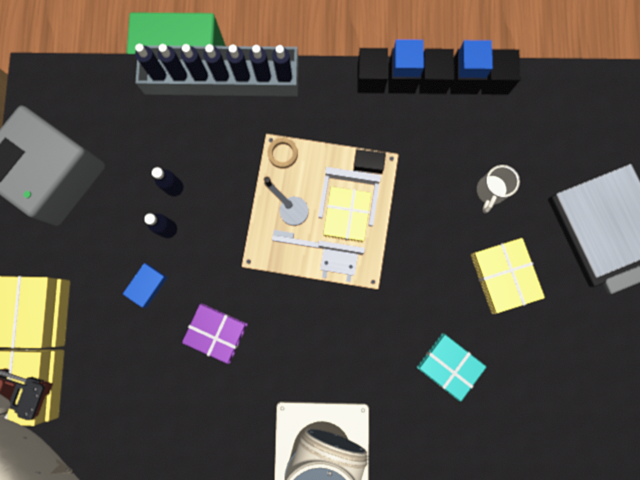

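The top view shows the jig with corners near (266,135), (398,152), (380,289) and (242,268). The cam post is near (268,181), the disc near (293,211) and the pusher plate near (340,247). Next I'll enlarge a crop and measure.

```bash
cat > h.py <<'E'
import numpy as np,cv2
from scipy.spatial.transform import Rotation as R
def ray(i,u,v):
    f=240/np.tan(np.radians(i["fov_y"]/2))
    d=np.array([(u-i["cx"])/f,-(v-i["cy"])/f,-1.0])
    return np.array(i["xyz"]),R.from_rotvec(i["rotation"]).apply(d)
def onz(i,u,v,z):
    c,d=ray(i,u,v);return c+d*(z-c[2])/d[2]
def proj(i,p):
    f=240/np.tan(np.radians(i["fov_y"]/2))
    q=R.from_rotvec(i["rotation"]).inv().apply(np.asarray(p,float)-i["xyz"])
    return i["cx"]+f*q[0]/-q[2], i["cy"]-f*q[1]/-q[2]
def crop(i,x0,y0,x1,y1,s,name):
    cv2.imwrite(name,cv2.resize(i["pixels"][y0:y1,x0:x1],None,fx=s,fy=s,interpolation=cv2.INTER_CUBIC))
E
python3 - <<'E'
from h import *
from workcell import imaging
t=imaging.get_image("top");s=imaging.get_image("scene")
crop(t,235,125,405,295,3.5,"pics/tc.png");crop(s,250,230,410,350,5,"pics/sc.png")
# jig quad in top by wood colour
hsv=cv2.cvtColor(t["pixels"],cv2.COLOR_BGR2HSV)
g=(t["pixels"].max(2)>75).astype(np.uint8)*255
m=np.zeros_like(g);m[125:295,235:405]=g[125:295,235:405]
n,l,st,_=cv2.connectedComponentsWithStats(m);k=1+st[1:,4].argmax()
c=max(cv2.findContours((l==k).astype(np.uint8),cv2.RETR_EXTERNAL,cv2.CHAIN_APPROX_NONE)[0],key=cv2.contourArea)
q=cv2.approxPolyDP(cv2.convexHull(c),8,True)[:,0];print(q)
for u in q:print(onz(t,*u,12).round(1),)
p=np.array([onz(t,*u,12)[:2] for u in q]);print(np.linalg.norm(p-np.roll(p,-1,0),axis=1))
E
```

```text
[[266 133]
 [398 154]
 [377 289]
 [241 266]]
[775.6 156.8  12. ]
[ 724.7 -179.5   12. ]
[ 383.3 -127.7   12. ]
[433.7 207.5  12. ]
[340.09954205 345.33408747 338.98451834 345.65337681]
```

View pics/tc.png

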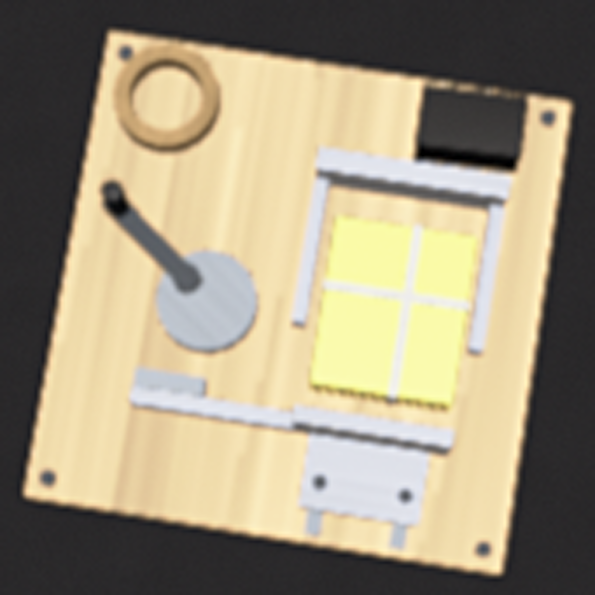

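View pics/sc.png

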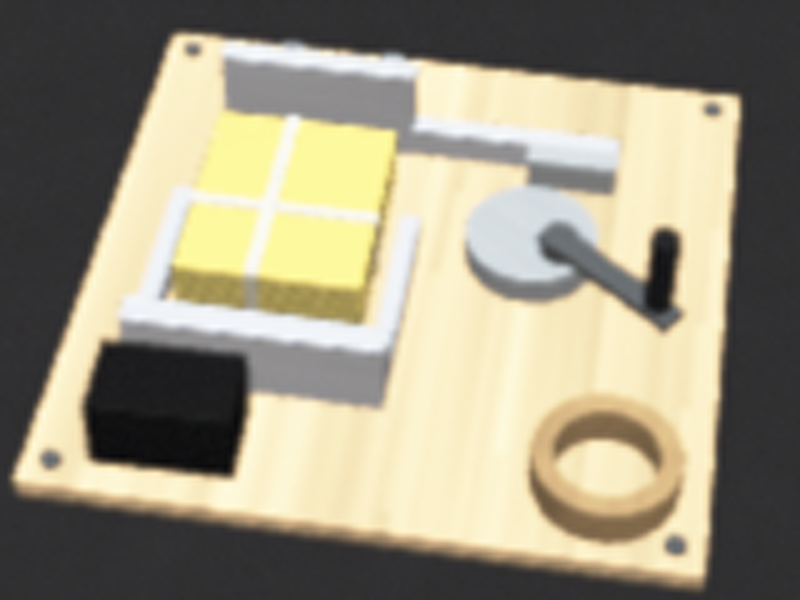

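```bash
cat >> h.py <<'E'
P=np.array([[775.6,156.8],[724.7,-179.5],[383.3,-127.7],[433.7,207.5]])
Q=np.array([[170,205],[170,-135],[-175,-135],[-175,205]],float)
pc=P.mean(0);qc=Q.mean(0);A=(Q-qc).T@(P-pc)
yaw=np.arctan2(A[0,1]-A[1,0],A[0,0]+A[1,1])
Rz=np.array([[np.cos(yaw),-np.sin(yaw)],[np.sin(yaw),np.cos(yaw)]]);O=pc-Rz@qc
def j2w(x,y): return Rz@np.array([x,y],float)+O
def w2j(p): return Rz.T@(np.asarray(p)[:2]-O)
E
python3 - <<'E'
from h import *
from workcell import imaging
t=imaging.get_image("top");s=imaging.get_image("scene")
print(yaw,O,"pivot",j2w(-8,115),"stop",j2w(80,-30))
print("resid",np.abs(P-np.array([j2w(*q) for q in Q])).max())
for i,n,cr in((t,"top",(235,125,3.5)),(s,"scene",(250,230,5))):
    f=lambda u,v:(cr[0]+u/cr[2],cr[1]+v/cr[2])
    pts={"top":{"post98":(109,187,98),"platetopL75":(294,412,75),"platetopR75":(451,437,75),"noseL36":(137,373,36),"noseR":(205,383,36),"stopL":(319,150,57),"packC52":(396,312,52)},
     "scene":{"post98":(664,233,98),"plateL":(413,70,75),"plateR":(224,48,75),"stopL":(388,345,57),"stopR":(122,302,57),"cameradiscC36":(532,238,36)}}[n]
    for k,(u,v,z) in pts.items():
        w=onz(i,*f(u,v),z);print(n,k,w.round(1),"jig",w2j(w).round(1))
E
```

```text
-0.14930557884008586 [576.59088498 -20.70749012] pivot [585.78630747  94.2031021 ] stop [651.23830979 -62.27384633]
resid 0.5433132113812462
top post98 [634.5 142.4  98. ] jig [ 33.  169.9]
top platetopL75 [486.4  15.   75. ] jig [-94.5  21.9]
top platetopR75 [471.2 -90.8  75. ] jig [-93.8 -85. ]
top noseL36 [517.3 125.8  36. ] jig [-80.4 136. ]
top noseR [511.1  78.1  36. ] jig [-79.5  87.9]
top stopL [673.6   1.3  57. ] jig [92.6 36.2]
top packC52 [560.4 -53.8  52. ] jig [-11.  -35.1]
scene post98 [632.9 143.3  98. ] jig [ 31.3 170.6]
scene plateL [488.8  17.5  75. ] jig [-92.5  24.7]
scene plateR [473.6 -87.9  75. ] jig [-91.9 -81.8]
scene stopL [674.3   7.5  57. ] jig [92.5 42.5]
scene stopR [ 649.5 -127.1   57. ] jig [ 87.9 -94.4]
scene cameradiscC36 [577.8  82.6  36. ] jig [-14.1 102.4]
```

Jig size (340x345) and post-to-pivot distance (about 68 mm) both match the given values. The start cam angle is about -2.2.

Possible mix-ups (top-view pixels):
- **Pack:** yellow pack in the jig (347,213), against the yellow spare pack (508,275), purple look-alike (215,333), turquoise look-alike (452,367) and yellow stack at left (35,350). The pack is the one between the fences.
- **Post:** black post on the lever (267,180), against the ink bottles (160,180) and (152,222) and the carton (369,161). The post is the one on the cam's lever, and the crop confirms it.
- **Push face:** rear of the plate (340,249), against the stop bar (353,175). The plate is the one with the carriage behind it.

Next I'll plan the waypoints.

```bash
python3 - <<'E'
from h import *
for back,th in [(36,54)]+[(21.5,a) for a in range(54,181,9)]:
    a=np.radians(th);r=np.array([np.cos(a),np.sin(a)]);tg=np.array([-r[1],r[0]])
    j=np.array([-8,115])+68*r-back*tg
    print(th,back,j2w(*j).round(0),"toolx yaw",round(th-90+90+np.degrees(yaw),1))
for x in(-150,-116,-62):print(x,j2w(x,-30).round(1))
from workcell import imaging
t=imaging.get_image("top")
for u,v in((160,173),(152,220)):print("bottle",onz(t,u,v,150))
E
```

```text
54 36 [659. 117.] toolx yaw 45.4
54 21.5 [649. 128.] toolx yaw 45.4
63 21.5 [643. 137.] toolx yaw 54.4
72 21.5 [635. 145.] toolx yaw 63.4
81 21.5 [627. 153.] toolx yaw 72.4
90 21.5 [617. 158.] toolx yaw 81.4
99 21.5 [607. 162.] toolx yaw 90.4
108 21.5 [596. 165.] toolx yaw 99.4
117 21.5 [585. 166.] toolx yaw 108.4
126 21.5 [574. 164.] toolx yaw 117.4
135 21.5 [563. 162.] toolx yaw 126.4
144 21.5 [552. 157.] toolx yaw 135.4
153 21.5 [543. 151.] toolx yaw 144.4
162 21.5 [535. 144.] toolx yaw 153.4
171 21.5 [527. 135.] toolx yaw 162.4
180 21.5 [522. 126.] toolx yaw 171.4
-150 [423.8 -28.1]
-116 [457.4 -33.1]
-62 [510.8 -41.2]
bottle [630.32924667 379.05545648 150.        ]
bottle [521.39912837 390.59293332 150.        ]
```

```bash
python3 -m pendant '[{"dp":[0.03,-0.03,0],"turn":[0,0,-0.13],"claw":0},{"dp":[0.06,-0.06,0],"turn":[0,0,-0.26],"claw":0},{"dp":[0.09,-0.09,0],"turn":[0,0,-0.39],"claw":0},{"dp":[0.12,-0.12,0],"turn":[0,0,-0.52],"claw":0},{"dp":[0.15,-0.15,0],"turn":[0,0,-0.65],"claw":0},{"dp":[0.18,-0.18,0],"turn":[0,0,-0.78],"claw":0},{"dp":[0.21,-0.21,0],"turn":[0,0,-0.91],"claw":0},{"dp":[0.24,-0.24,0],"turn":[0,0,-1.04],"claw":0}]'
python3 -m pendant '[{"dp":[0.03,-0.03,0],"turn":[0,0,-0.13],"claw":0},{"dp":[0.06,-0.06,0],"turn":[0,0,-0.26],"claw":0},{"dp":[0.09,-0.09,0],"turn":[0,0,-0.39],"claw":0},{"dp":[0.12,-0.12,0],"turn":[0,0,-0.52],"claw":0},{"dp":[0.15,-0.15,0],"turn":[0,0,-0.65],"claw":0},{"dp":[0.18,-0.18,0],"turn":[0,0,-0.78],"claw":0},{"dp":[0.22,-0.22,0],"turn":[0,0,-0.91],"claw":0},{"dp":[0.248,-0.244,0],"turn":[0,0,-1.03],"claw":0}]'
```

```text
t: 1.15
ee_pos: [411.8, 359.9, 222.9]
orientation: [1.929, 2.48, 0.001]
ft_force: [0.9, 0.7, -0.3]
width: 27.6
t: 1.95
ee_pos: [660.1, 115.2, 222.7]
orientation: [2.9, 1.207, 0.0]
ft_force: [0.3, 0.3, 0.5]
width: 0.7
```

```bash
python3 -m pendant '[{"dp":[0,0,-0.04],"turn":[0,0,0],"claw":0},{"dp":[0,0,-0.08],"turn":[0,0,0],"claw":0},{"dp":[0,0,-0.11],"turn":[0,0,0],"claw":0},{"dp":[0,0,-0.14],"turn":[0,0,0],"claw":0},{"dp":[0,0,-0.158],"turn":[0,0,0],"claw":0},{"dp":[0,0,-0.158],"turn":[0,0,0],"claw":0}]'
python3 - <<'E'
from h import *
from workcell import imaging
t=imaging.get_image("top");s=imaging.get_image("scene")
crop(t,235,125,405,295,3.5,"pics/tc1.png");crop(s,250,150,410,350,3,"pics/sc1.png")
a=cv2.imread("pics/tc1.png");b=cv2.imread("pics/sc1.png")
b=cv2.copyMakeBorder(b,0,a.shape[0]-b.shape[0],0,0,0) if b.shape[0]<a.shape[0] else b[:a.shape[0]]
c=np.hstack([a,b]);cv2.imwrite("pics/c1.png",cv2.resize(c,None,fx=.74,fy=.74))
E
```

```text
t: 2.55
ee_pos: [656.9, 116.9, 61.9]
orientation: [-2.896, -1.216, 0.008]
ft_force: [-0.3, -0.1, -0.0]
width: 0.7
```

View pics/c1.png

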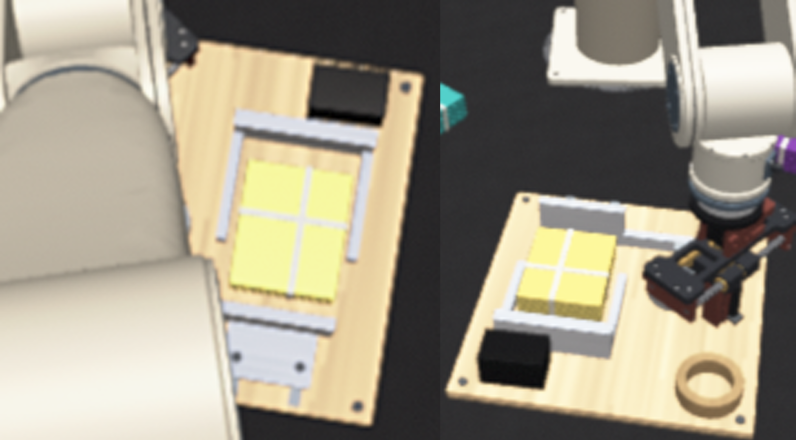

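```bash
python3 -m pendant '[{"dp":[-0.005,0.006,0],"turn":[0,0,0],"claw":0},{"dp":[-0.009,0.011,0],"turn":[0,0,0],"claw":0},{"dp":[-0.012,0.0155,0],"turn":[0,0,0.08],"claw":0},{"dp":[-0.015,0.020,0],"turn":[0,0,0.157],"claw":0},{"dp":[-0.019,0.024,0],"turn":[0,0,0.236],"claw":0},{"dp":[-0.023,0.028,0],"turn":[0,0,0.314],"claw":0},{"dp":[-0.027,0.0325,0],"turn":[0,0,0.393],"claw":0},{"dp":[-0.031,0.036,0],"turn":[0,0,0.471],"claw":0}]'
python3 - <<'E'
from h import *
from workcell import imaging
s=imaging.get_image("scene")
crop(s,320,180,430,330,4,"pics/sc2.png")
E
```

```text
t: 3.45
ee_pos: [629.5, 153.2, 66.3]
orientation: [2.527, 1.861, 0.006]
ft_force: [5.2, -5.4, -1.8]
width: 0.4
```

View pics/sc2.png

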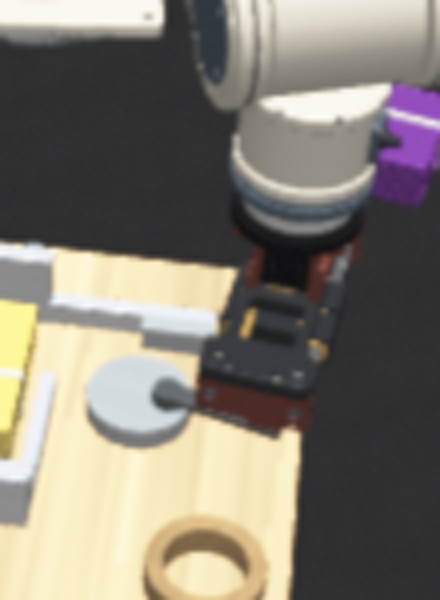

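```bash
python3 -m pendant '[{"dp":[-0.005,0.003,0],"turn":[0,0,0.08],"claw":0},{"dp":[-0.010,0.005,-0.002],"turn":[0,0,0.157],"claw":0},{"dp":[-0.015,0.0075,-0.002],"turn":[0,0,0.236],"claw":0},{"dp":[-0.020,0.009,-0.002],"turn":[0,0,0.314],"claw":0},{"dp":[-0.0255,0.011,-0.002],"turn":[0,0,0.393],"claw":0},{"dp":[-0.031,0.012,-0.002],"turn":[0,0,0.471],"claw":0},{"dp":[-0.0365,0.0128,-0.002],"turn":[0,0,0.55],"claw":0},{"dp":[-0.042,0.013,-0.002],"turn":[0,0,0.628],"claw":0}]'
python3 - <<'E'
from h import *
from workcell import imaging
s=imaging.get_image("scene")
crop(s,320,180,430,330,4,"pics/sc3.png")
E
```

```text
t: 4.3
ee_pos: [589.5, 168.5, 65.6]
orientation: [1.827, 2.548, 0.013]
ft_force: [6.8, 6.5, 1.8]
width: 1.0
```

View pics/sc3.png

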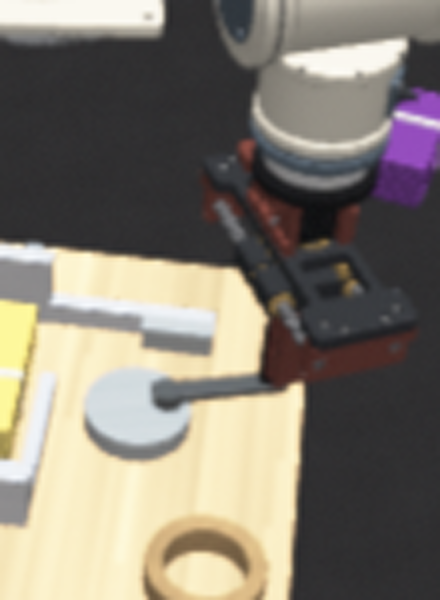

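```bash
python3 -m pendant '[{"dp":[-0.0055,-0.001,0],"turn":[0,0,0.08],"claw":0},{"dp":[-0.011,-0.002,-0.001],"turn":[0,0,0.157],"claw":0},{"dp":[-0.0165,-0.003,-0.002],"turn":[0,0,0.236],"claw":0},{"dp":[-0.022,-0.005,-0.002],"turn":[0,0,0.314],"claw":0},{"dp":[-0.0275,-0.007,-0.002],"turn":[0,0,0.393],"claw":0},{"dp":[-0.033,-0.010,-0.002],"turn":[0,0,0.471],"claw":0},{"dp":[-0.0375,-0.0128,-0.002],"turn":[0,0,0.55],"claw":0},{"dp":[-0.042,-0.016,-0.002],"turn":[0,0,0.628],"claw":0}]'
python3 - <<'E'
from h import *
from workcell import imaging
s=imaging.get_image("scene")
crop(s,320,180,430,330,4,"pics/sc4.png")
E
```

```text
t: 5.15
ee_pos: [545.9, 153.1, 63.4]
orientation: [0.952, 2.989, 0.009]
ft_force: [0.5, 10.0, 6.2]
width: 0.2
```

View pics/sc4.png

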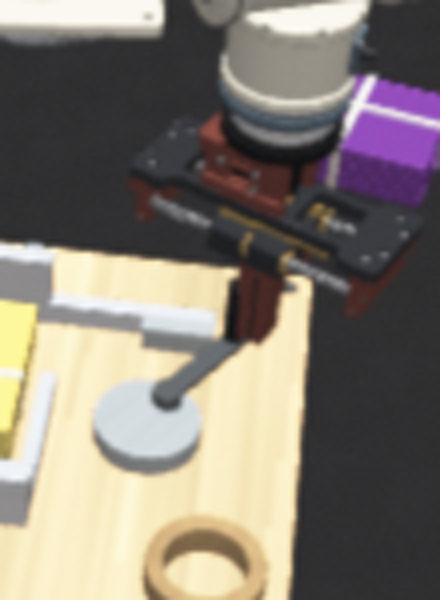

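```bash
python3 -m pendant '[{"dp":[-0.004,-0.0035,0.001],"turn":[0,0,0.08],"claw":0},{"dp":[-0.008,-0.007,0.002],"turn":[0,0,0.157],"claw":0},{"dp":[-0.012,-0.0115,0.002],"turn":[0,0,0.236],"claw":0},{"dp":[-0.016,-0.0155,0.002],"turn":[0,0,0.314],"claw":0},{"dp":[-0.0185,-0.020,0.002],"turn":[0,0,0.393],"claw":0},{"dp":[-0.021,-0.0245,0.002],"turn":[0,0,0.471],"claw":0},{"dp":[-0.021,-0.0255,0.002],"turn":[0,0,0.471],"claw":0}]'
python3 - <<'E'
from h import *
from workcell import imaging
s=imaging.get_image("scene")
crop(s,320,180,430,330,4,"pics/sc5.png")
E
```

```text
t: 5.9
ee_pos: [522.6, 126.1, 63.9]
orientation: [0.23, 3.132, 0.003]
ft_force: [-3.0, 8.9, 0.2]
width: 0.7
```

View pics/sc5.png

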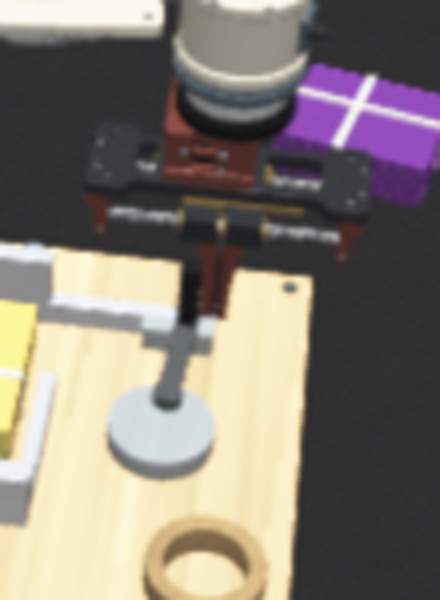

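```bash
python3 -m pendant '[{"dp":[0.001,0.008,0],"turn":[0,0,0],"claw":0},{"dp":[0.003,0.02,0],"turn":[0,0,0],"claw":0},{"dp":[0.003,0.02,0.04],"turn":[0,0,0],"claw":0},{"dp":[0.003,0.02,0.08],"turn":[0,0,0],"claw":0},{"dp":[-0.04,0.01,0.1],"turn":[0,0,0],"claw":0},{"dp":[-0.09,-0.01,0.1],"turn":[0,0,0],"claw":0},{"dp":[-0.13,-0.04,0.1],"turn":[0,0,0],"claw":0},{"dp":[-0.13,-0.04,0.1],"turn":[0,0,0],"claw":0}]'
python3 - <<'E'
from h import *
from workcell import imaging
t=imaging.get_image("top");s=imaging.get_image("scene")
crop(t,235,125,405,295,3.5,"pics/tc6.png");crop(s,250,230,410,350,5,"pics/sc6.png")
E
```

```text
t: 6.75
ee_pos: [387.0, 83.3, 162.4]
orientation: [-0.233, -3.129, 0.002]
ft_force: [0.2, 0.0, 0.8]
width: 0.3
```

View pics/tc6.png

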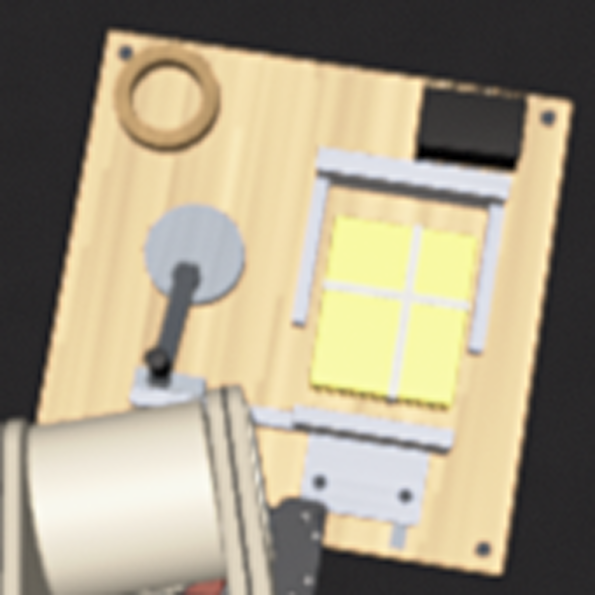

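View pics/sc6.png

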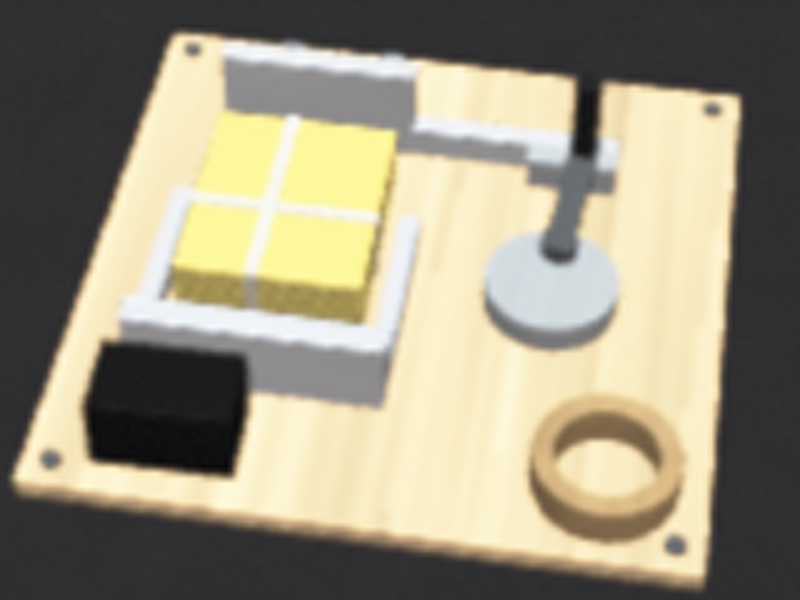

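```bash
python3 - <<'E'
from h import *
from workcell import imaging
t=imaging.get_image("top");s=imaging.get_image("scene")
for w in(onz(t,235+156/3.5,125+352/3.5,98),onz(s,250+587/5,230+80/5,98)):
    j=w2j(w);d=j-[-8,115];print(w.round(1),j.round(1),np.linalg.norm(d).round(1),"q",(np.arctan2(d[1],d[0])%(2*np.pi)-np.pi).round(3))
for u,v in((294,412),(451,437)):print(w2j(onz(t,235+u/3.5,125+v/3.5,75)).round(1))
E
```

```text
[522.  107.4  98. ] [-73.  118.5] 65.1 q -0.055
[520.  110.3  98. ] [-75.5 121.2] 67.8 q -0.091
[-94.5  21.9]
[-93.8 -85. ]
```

```bash
python3 -m pendant '[{"dp":[0.02,-0.04,0],"turn":[0,0,0],"claw":0},{"dp":[0.04,-0.08,0],"turn":[0,0,0],"claw":0},{"dp":[0.051,-0.113,0],"turn":[0,0,0],"claw":0},{"dp":[0.051,-0.113,-0.03],"turn":[0,0,0],"claw":0},{"dp":[0.051,-0.113,-0.07],"turn":[0,0,0],"claw":0},{"dp":[0.051,-0.113,-0.1],"turn":[0,0,0],"claw":0},{"dp":[0.051,-0.113,-0.109],"turn":[0,0,0],"claw":0},{"dp":[0.051,-0.113,-0.109],"turn":[0,0,0],"claw":0}]'
python3 - <<'E'
from h import *
from workcell import imaging,ctrl
print(w2j(ctrl.get_obs()["ee_pos"]))
s=imaging.get_image("scene")
crop(s,250,180,410,300,5,"pics/sc7.png")
E
```

```text
t: 7.75
ee_pos: [444.1, -27.9, 52.5]
orientation: [-0.233, -3.131, -0.0]
ft_force: [-0.4, -0.2, 0.2]
width: 0.7
[-129.95000532  -26.85129529]
```

View pics/sc7.png

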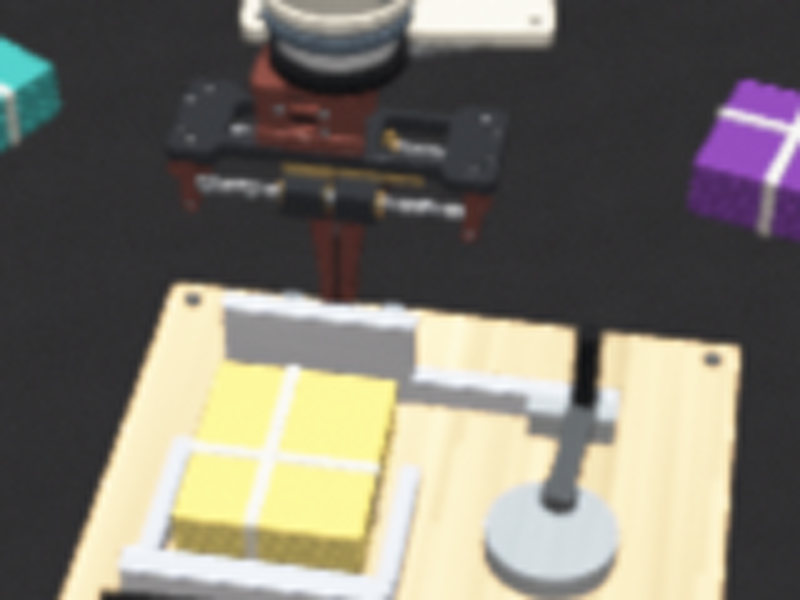

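```bash
python3 -m pendant '[{"dp":[0.006,-0.002,0],"turn":[0,0,0],"claw":0},{"dp":[0.012,-0.004,0],"turn":[0,0,0],"claw":0},{"dp":[0.018,-0.005,0],"turn":[0,0,0],"claw":0},{"dp":[0.024,-0.006,0],"turn":[0,0,0],"claw":0},{"dp":[0.030,-0.007,0],"turn":[0,0,0],"claw":0},{"dp":[0.036,-0.008,0],"turn":[0,0,0],"claw":0},{"dp":[0.042,-0.009,0],"turn":[0,0,0],"claw":0},{"dp":[0.046,-0.010,0],"turn":[0,0,0],"claw":0}]'
python3 - <<'E'
from h import *
from workcell import imaging,ctrl
print(w2j(ctrl.get_obs()["ee_pos"]))
s=imaging.get_image("scene")
crop(s,250,180,410,300,5,"pics/sc8.png")
E
```

```text
t: 8.6
ee_pos: [489.3, -38.0, 53.5]
orientation: [-0.234, -3.131, -0.001]
ft_force: [-5.1, 5.6, 4.0]
width: 0.6
[-83.75871549 -30.10352036]
```

View pics/sc8.png

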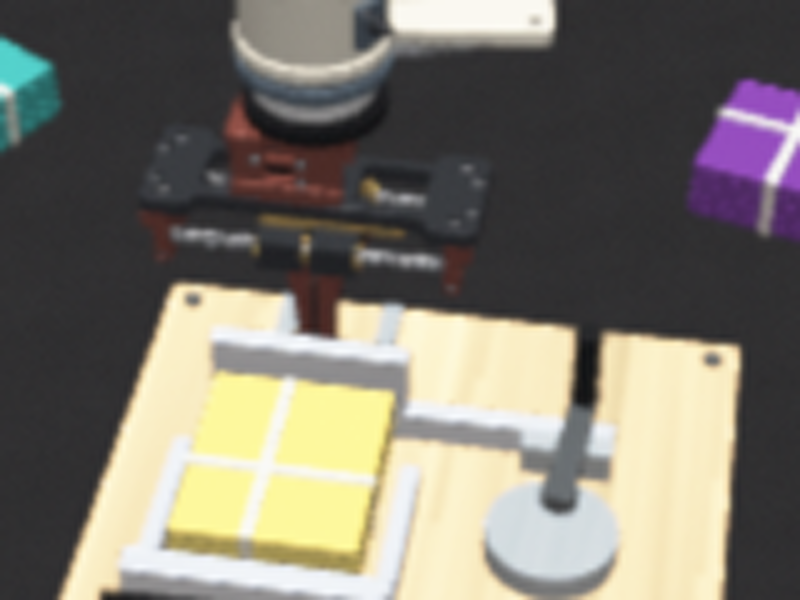

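```bash
python3 -m pendant '[{"dp":[0.003,0,0],"turn":[0,0,0],"claw":0},{"dp":[0.006,-0.001,0],"turn":[0,0,0],"claw":0},{"dp":[0.009,-0.001,0],"turn":[0,0,0],"claw":0},{"dp":[0.012,-0.002,0],"turn":[0,0,0],"claw":0},{"dp":[0.015,-0.002,0],"turn":[0,0,0],"claw":0},{"dp":[0.017,-0.003,0],"turn":[0,0,0],"claw":0},{"dp":[0.018,-0.003,0],"turn":[0,0,0],"claw":0},{"dp":[0.018,-0.003,0],"turn":[0,0,0],"claw":0}]'
python3 - <<'E'
from h import *
from workcell import imaging,ctrl
print(w2j(ctrl.get_obs()["ee_pos"]))
s=imaging.get_image("scene")
crop(s,250,200,410,320,5,"pics/sc9.png")
E
```

```text
t: 9.45
ee_pos: [507.9, -41.3, 53.5]
orientation: [-0.234, -3.133, 0.0]
ft_force: [-3.8, 1.5, -2.5]
width: -0.0
[-64.89668837 -30.60362554]
```

View pics/sc9.png

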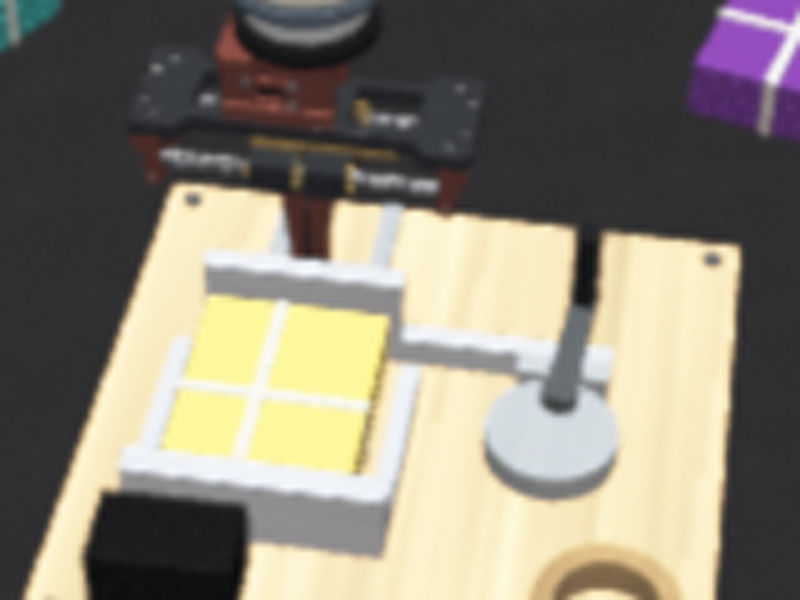

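```bash
python3 -m pendant '[{"dp":[0.001,0,0],"turn":[0,0,0],"claw":0},{"dp":[0.002,0,0],"turn":[0,0,0],"claw":0},{"dp":[0.003,0,0],"turn":[0,0,0],"claw":0},{"dp":[0.003,0,0],"turn":[0,0,0],"claw":0}]'
python3 -m pendant '[{"dp":[0.001,0,0],"turn":[0,0,0],"claw":0},{"dp":[0.001,0,0],"turn":[0,0,0],"claw":0}]'
```

```text
t: 9.9
ee_pos: [509.0, -41.5, 53.6]
orientation: [-0.233, -3.129, 0.001]
ft_force: [-9.4, -0.8, 3.7]
width: 0.4
t: 10.1
ee_pos: [509.0, -41.4, 53.6]
orientation: [-0.233, -3.127, 0.001]
ft_force: [-12.9, -1.3, 7.0]
width: 0.3
```

```bash
python3 -m pendant '[{"dp":[0.001,0,0],"turn":[0,0,0],"claw":0},{"dp":[0.002,0,0],"turn":[0,0,0],"claw":0},{"dp":[0.003,0,0],"turn":[0,0,0],"claw":0},{"dp":[0.003,0,0],"turn":[0,0,0],"claw":0},{"dp":[0.003,0,0],"turn":[0,0,0],"claw":0}]'
python3 - <<'E'
from h import *
from workcell import imaging,ctrl
print(w2j(ctrl.get_obs()["ee_pos"]))
s=imaging.get_image("scene")
crop(s,260,250,410,340,5.3,"pics/sc10.png")
E
```

```text
t: 10.6
ee_pos: [508.9, -41.4, 53.6]
orientation: [-0.232, -3.122, 0.001]
ft_force: [-21.6, -2.8, 17.6]
width: 0.5
[-63.82531519 -30.53440353]
```

View pics/sc10.png

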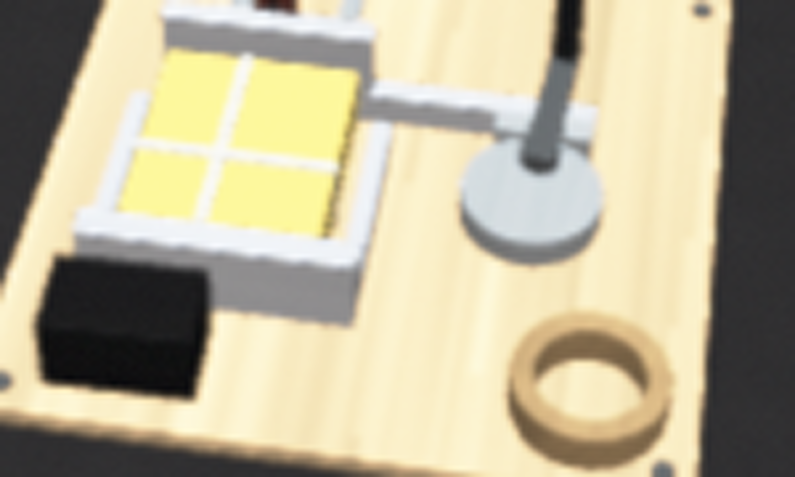

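It has hit a solid stop: 22 N and no further motion. I'll back straight off, lift clear and check from above.

```bash
python3 -m pendant '[{"dp":[-0.006,0.0,0],"turn":[0,0,0],"claw":0},{"dp":[-0.02,0.002,0],"turn":[0,0,0],"claw":0},{"dp":[-0.04,0.004,0],"turn":[0,0,0],"claw":0},{"dp":[-0.06,0.006,0.02],"turn":[0,0,0],"claw":0},{"dp":[-0.08,0.01,0.06],"turn":[0,0,0],"claw":0},{"dp":[-0.09,0.05,0.1],"turn":[0,0,0],"claw":0},{"dp":[-0.09,0.09,0.13],"turn":[0,0,0],"claw":0},{"dp":[-0.09,0.13,0.15],"turn":[0,0,0],"claw":0}]'
python3 -m pendant '[{"dp":[-0.02,0.04,0],"turn":[0,0,0],"claw":0},{"dp":[-0.04,0.08,0],"turn":[0,0,0],"claw":0},{"dp":[-0.06,0.12,0],"turn":[0,0,0],"claw":0},{"dp":[-0.06,0.16,0],"turn":[0,0,0],"claw":0},{"dp":[-0.06,0.16,0],"turn":[0,0,0],"claw":0}]'
python3 - <<'E'
from h import *
from workcell import imaging
t=imaging.get_image("top");s=imaging.get_image("scene")
cv2.imwrite("pics/topend.png",t["pixels"])
crop(t,235,125,405,295,3.5,"pics/tc11.png");crop(s,250,230,410,350,5,"pics/sc11.png")
hsv=cv2.cvtColor(t["pixels"],cv2.COLOR_BGR2HSV)
m=cv2.inRange(hsv,(20,70,120),(35,255,255));m2=np.zeros_like(m);m2[165:260,310:385]=m[165:260,310:385]
m2=cv2.morphologyEx(m2,cv2.MORPH_CLOSE,np.ones((5,5)))
c=max(cv2.findContours(m2,cv2.RETR_EXTERNAL,cv2.CHAIN_APPROX_NONE)[0],key=cv2.contourArea)[:,0]
w=np.array([w2j(onz(t,*p,52)) for p in c],np.float32)
print(cv2.minAreaRect(w),w.min(0),w.max(0))
E
```

```text
t: 11.45
ee_pos: [427.0, 88.3, 206.0]
orientation: [0.236, 3.125, 0.003]
ft_force: [1.5, -0.1, -0.6]
width: 0.6
t: 11.95
ee_pos: [366.6, 252.1, 204.4]
orientation: [0.227, 3.128, 0.008]
ft_force: [-0.0, -0.0, 0.3]
width: 0.3
((-4.820343017578125, -31.355758666992188), (231.4890899658203, 180.91651916503906), 9.355450630187988) [-115.58647 -130.91597] [111.41982  76.71462]
```

View pics/tc11.png

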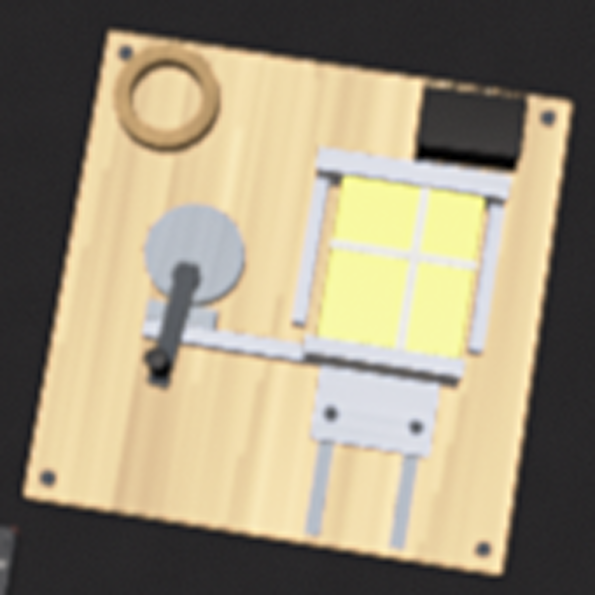

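View pics/sc11.png

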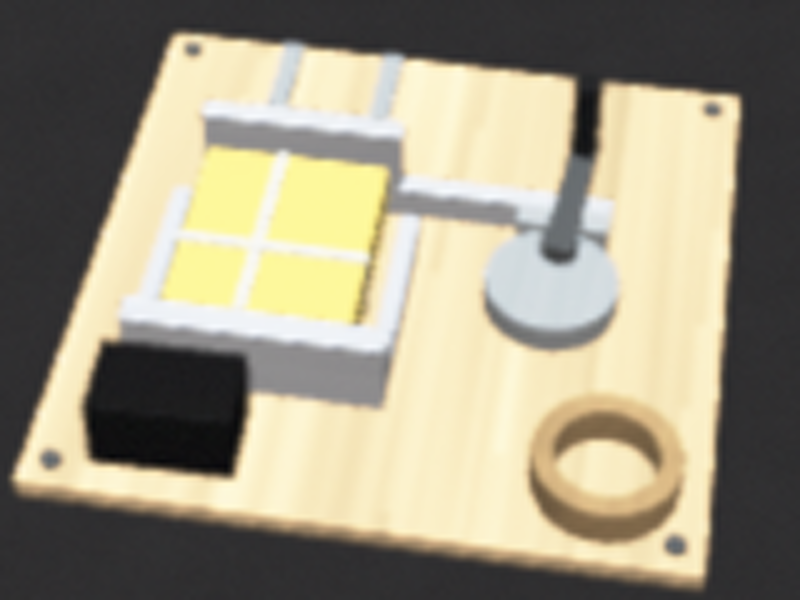

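View pics/topend.png

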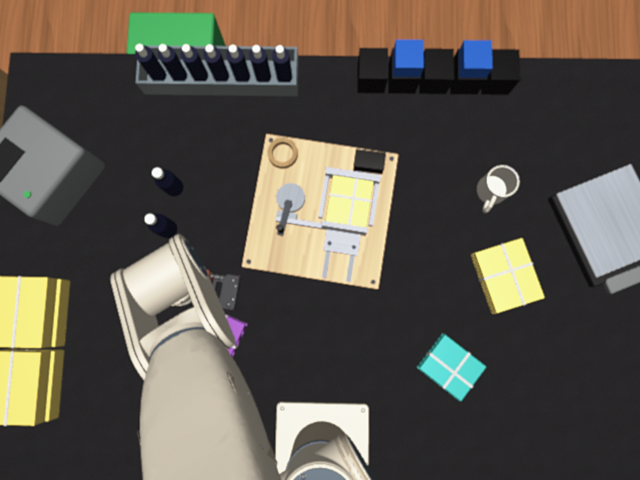

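```bash
python3 - <<'E'
from h import *
from workcell import imaging
t=imaging.get_image("top")
hsv=cv2.cvtColor(t["pixels"],cv2.COLOR_BGR2HSV)
b,g,r=[t["pixels"][...,k].astype(int) for k in range(3)]
print("pack px",t["pixels"][200,340],"wood",t["pixels"][230,262])
m=(hsv[...,0]>=26)&(hsv[...,0]<=34)&(hsv[...,1]>90);m2=np.zeros(m.shape,np.uint8);m2[168:235,320:380]=m[168:235,320:380]
m2=cv2.morphologyEx(m2,cv2.MORPH_CLOSE,np.ones((5,5)))
c=max(cv2.findContours(m2,cv2.RETR_EXTERNAL,cv2.CHAIN_APPROX_NONE)[0],key=cv2.contourArea)[:,0]
w=np.array([w2j(onz(t,*p,52)) for p in c],np.float32)
print(cv2.minAreaRect(w),w.min(0),w.max(0))
for n,u,v,z in(("plateL",305,340,75),("plateR",463,363,75),("noseL",150,300,36),("noseR",217,312,36),("stopL inner",319,172,57)):print(n,w2j(onz(t,235+u/3.5,125+v/3.5,z)).round(1))
E
```

```text
pack px [163 249 248] wood [162 209 233]
((58.58514404296875, -7.66157341003418), (40.9715690612793, 52.51359176635742), 1.0234078168869019) [ 38.291924 -33.681202] [79.51773  18.912533]
plateL [-44.7  22.8]
plateR [-42.7 -85.2]
noseL [-27.8 136.3]
noseR [-28.5  88.4]
stopL inner [77.1 33.6]
```

```bash
python3 - <<'E'
from h import *
from workcell import imaging
t=imaging.get_image("top")
hsv=cv2.cvtColor(t["pixels"],cv2.COLOR_BGR2HSV)
m=(hsv[...,0]>=26)&(hsv[...,0]<=34)&(hsv[...,1]>70);m2=np.zeros(m.shape,np.uint8);m2[168:235,320:380]=m[168:235,320:380]
n,l,st,_=cv2.connectedComponentsWithStats(m2)
k=[i for i in range(1,n) if st[i,4]>60];print(st[k])
p=np.argwhere(np.isin(l,k))[:,::-1]
w=np.array([w2j(onz(t,*q,52)) for q in p],np.float32)
print(cv2.minAreaRect(w),w.min(0),w.max(0))
crop(t,315,160,385,245,7,"pics/tc12.png")
E
```

```text
[[330 175  25  21 399]
 [356 179  18  20 281]
 [326 196  25  28 540]
 [352 201  18  26 380]]
((23.24913787841797, -32.08332824707031), (114.75357818603516, 101.4139404296875), 0.3122910261154175) [-34.14668 -83.04096] [80.62056  18.912533]
```

View pics/tc12.png

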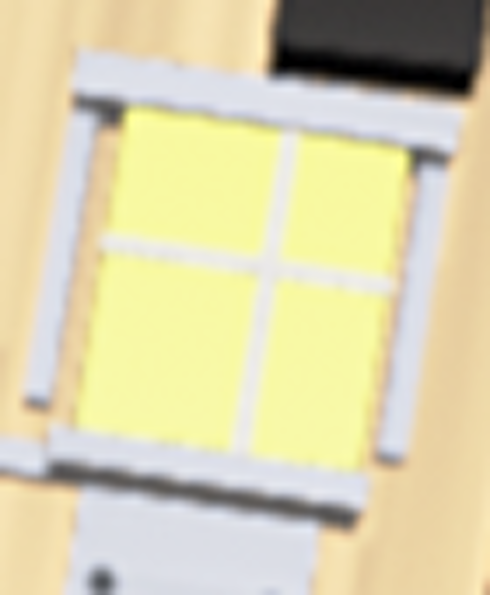

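The pack's front edge measures x≈80 mm, which is the stop face, and it is square within 0.3°. The plate is against its rear, the lever points back and the bystanders look unmoved. Handing in.

```bash
python3 -c "
from workcell import ctrl
print(ctrl.close_job())"
```

```text
the job is handed in; nothing more can be done
None
```

I pushed the cam lever round to its low point with closed fingertips, then pushed the slide forward until the pack met the end stop. I backed the hand away and handed the job in at about 12 s of robot time. No verdict was reported.

Last checks:
- **Cam:** the angle measured about -0.07 rad after the push (the two views gave -0.055 and -0.091), within the 0.35 limit.
- **Slide:** the final push stopped solid, at about 22 N with no further movement.
- **Pack:** its front edge measured x ≈ 80 mm, at the stop face, and it was square within about 0.3°.
- **Other things:** the bystanders look unmoved in the final pictures, and the wrist force was near zero after backing off.

**Disagreements:**
- **Plate position:** the plate's front edge measured -43 to -45 mm against an expected -40 mm, and the nose was about 2 mm short. I put this down to pixel and calibration error, because the pack's front edge and the hard stop both point to fully forward. Taken alone, the plate edge would put the slide right around the 36.5 mm limit.
- **Colour mask:** my first colour mask for the pack also picked up wood, and a second caught only part of the pack. The figures above come from the corrected one, where the plate hides the pack's rear few millimetres.

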